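# Tighten and lock the air gauge coupling

### The job

Two air plug gauges stand on the bench, on a yellow and on a blue outlet block. On the yellow one, turn the brass hexagon coupling nut clockwise by hand as far as it goes, so that its white line meets the white line on the block; then lock it by swinging the spanner with the yellow handle, which stays on the lock nut below, clockwise against its stop pin. Leave the blue one's nut and spanner as they are.

Things in the scene. Friction and masses are not known exactly. Their poses are not given: they have to be found in the camera images.
- yellow_block: 80 x 80 x 40 mm yellow painted block, fixed to the bench, origin at the centre of its underside, z up. On its upright centre line, bottom to top: lock nut with ring spanner (ring 52 mm diameter, top at z = 54 mm), bare stem (26 mm diameter), brass coupling nut (z = 60 to 90 mm), steel plug gauge (19 mm diameter, to z = 104 mm).
- yellow_nut_grip (a point): Point on the centre line inside the yellow block's brass coupling nut, 79 mm above the bench, 11 mm below the nut's top. The nut is a hexagon 34 mm across flats, 39 mm over corners. The point turns with the nut: z up, x square to a pair of flats (others at 60 degree steps); the nut's white line runs along -y to a corner.
- yellow_nut (a joint): Angle of the yellow block's brass nut, rad: grows clockwise seen from above, 0 (loose) to 1.1 (tight, firm stop; its white line stands over the white line on the block's top). Starts between 0 and 0.25. Needs about 0.1 N m and stays where it is left.
- yellow_handle (a point): Middle of the spanner's yellow handle, 100 mm from the block's centre line, 47.5 mm above the bench. The handle is level, 18 mm wide, 12 mm thick and 65 mm long (70 to 135 mm from the centre line), over free bench, pointing roughly at the robot. The point turns with the spanner: z up, -x points outward along the handle.
- yellow_spanner (a joint): Angle of the yellow-handled spanner about the block's centre line, rad: grows clockwise seen from above (handle moves to the robot's left, +y), 0 (slack) to 0.6 (against the dark stop pin on the block). Starts between 0 and 0.1. Needs about 0.35 N m (3.5 N at the handle) and stays where it is left.
- blue_nut_mark (a point): White-marked corner of the brass nut on the blue block, 19.5 mm from that block's centre line, 79 mm above the bench. The blue fitting is built just like the yellow one; leave it alone.
- blue_handle (a point): Middle of the blue handle of the blue block's spanner, sizes as on the yellow one; leave it alone.

How it is judged:
On the way, in this order (a step that is already met when the one before it is completed fails the run):
1. the yellow block's coupling nut is turned clockwise to its stop (value of joint yellow_nut above 0.95 rad), for 0.2 s.
2. then the yellow spanner is swung clockwise to its stop (value of joint yellow_spanner above 0.45 rad), for 0.2 s.
At the end, for the whole second after the job is handed in: The yellow block's coupling nut is within 0.15 rad (about 9 degrees) of its stop at 1.1 rad and its spanner within 0.15 rad of its stop at 0.6 rad, both at rest; the blue block's nut mark is within 8 mm and its spanner handle within 20 mm of where they started (value of joint yellow_nut above 0.95 rad and value of joint yellow_spanner above 0.45 rad and velocity of joint yellow_nut between -0.05 and 0.05 rad/s and velocity of joint yellow_spanner between -0.05 and 0.05 rad/s and not (distance of blue_nut_mark from where it was at the start of the episode above 0.008 m) and not (distance of blue_handle from where it was at the start of the episode above 0.02 m)); the robot touches nothing.
It fails at once if the blue block's nut is turned (its mark moves more than 8 mm) (distance of blue_nut_mark from where it was at the start of the episode above 0.008 m).
It fails at once if the blue spanner is moved (its handle moves more than 20 mm) (distance of blue_handle from where it was at the start of the episode above 0.02 m).
It also fails if it takes over 43 s, if anything falls off the work surface, if the arm or the gripper's body presses on something with over 40 N, if the wrist force passes 120 N, or if a joint passes its speed limit or range.

### The arm

A 6-joint arm with a two-finger parallel gripper is mounted at the origin on a cart in front of the work surface, level with it; the furniture and walls round the work are solid. World frame = base frame: x ahead of the robot, y to its left, z up, the work surface at z = 0. Lengths are in m, angles in rad, forces in N, time in s.
With the tool pointing down it reaches from about 0.35 to 0.775 m from the base axis. Payload 5.5 kg.
Tool frame: the origin (TCP) lies on the centre line of the jaws, within the pads' length; the fingertips stand 11 mm ahead of it and the grasp point (between the pads) lies 8 mm behind it (env.tip_extent is the distance from the TCP to the fingertips, in m); z points along the fingers, y is the line along which they close (so a half turn about z gives the same grasp; the last joint's range is limited). The gripper opens to 85 mm and grips with 20 to 120 N. Pads are 22 mm wide; open, the fingers measure 114 mm over their backs; the gripper's body (76 mm by 85 mm) begins 54 mm behind the grasp point. The pads swing forward as they close: fully open they stand 13 mm farther back than shut.
Start: joints at [-1.467, 0.313, 0.046, 1.304, 0, 1.431], TCP at [0.139, -0.558, 0.242] pointing down, gripper open.
Joint ranges: [-2.76, 2.76], [-0.86, 1.69], [-1.03, 1.26], [-2.2, 2.34], [-1.47, 1.5], [-3.14, 3.14]. Speed limits (rad/s): [2.57, 2.57, 3.14, 3.14, 3.14, 3.14].

### API

Orientations are given as a unit quaternion [w, x, y, z].
In Python, from workcell import env gives the robot as it stands.
- The arm moves only by the shell command python3 -m jog 'ROWS' [FORCE]. ROWS is JSON, a list of rows, each a list of 5 numbers: the gripper's target within -1 to 1 (shut at 1, half-way at 0, fully open at -1), then the shift along the tool's x, y, z in m, then the turn about the tool's z in degrees. In form: [[fingers, tx, ty, tz, turn], ...]. A call has 1 to 5 rows; each row shifts and turns the commanded pose from where the row before left it, along the tool's axes as they then stand; what a row does not reach is not made up. A row lasts 1/12 s, in which the tool goes at most 41.7 mm and 7.16 degrees, less where a joint would pass 70% of its speed; a pose out of reach is approached as far as the arm can. A call is refused whole if a number of a shift passes 0.0417 or a number of a turn 7.16, either way. A call with a gripper value outside its range is refused whole. The fingers move at their own pace and stop on an object; FORCE is the grip in N (left out, the last holds). Time passes only in rows, so rows that do not move let the fingers close. It gives the time, the measured TCP pose, the force, the opening and the grip force at its end, in the units of the state.
- env.get_state(): the state, without advancing time (a new reading comes with each control period).
- env.read_camera(name): name is "scene" or "top"; returns a dict with "img" (400x640x3 uint8, red, green, blue), "fov_y" (degrees; the focal length in pixels is half the picture's height over the tangent of half this angle, whatever the lens; pixels are square), "cx", "cy" (the principal point, pixels), "D" ([k1, k2, p1, p2, k3] as OpenCV has them; the pictures are not rectified), "T" (4x4, takes a point from camera to world coordinates). Camera axes: x right, y up, looking along -z (the intrinsics and any distortion apply to the point x, -y, -z); pixel columns grow to the right and rows downward; lengths in m; the calibration is good to about 2 mm. A picture is of the moment at which its call begins. There is no depth.
- env.hand_in(): hands the job in; it is judged then, once.
The state is a dict: "clock": time; "joint_pos": joint angles; "qvel": joint speeds; "tau": joint torques, N m; "tcp_pos": TCP position; "orientation": TCP orientation; "wrist_force": force on the tool from outside, world axes, zero at the start; "ft_torque": the same for the moment, N m; "finger_gap": finger opening in m; "grip_force": force on a finger pad.
Only numpy, scipy, OpenCV 4.12 (cv2) and the standard library are available. Lean on these libraries where they do the work, as an engineer would, in place of code of your own. Each camera call takes 0.05 s, during which the arm holds its last target. There are 200 camera calls.

## Working session

There is one attempt and no reset: what is moved stays moved. The work goes in short steps, Python scripts to look and compute and a shell command to move; the robot and the scene stay as the last step left them, time stands still between calls to the robot, and variables do not carry over. Pictures are saved under pics/ and viewed, at most 10 in all, crops included, and the job is handed in when it is done.

```bash
mkdir -p pics; ls; cat > h.py <<'E'
import numpy as np, cv2
from workcell import env
def cam(n):
    c=env.read_camera(n); f=200/np.tan(np.radians(c["fov_y"])/2)
    c["K"]=np.array([[f,0,c["cx"]],[0,f,c["cy"]],[0,0,1.]]); c["T"]=np.array(c["T"]); c["D"]=np.array(c["D"],float); return c
def onplane(c,uv,z):
    p=cv2.undistortPoints(np.array(uv,float).reshape(-1,1,2),c["K"],c["D"]).reshape(-1,2)
    d=np.c_[p[:,0],-p[:,1],-np.ones(len(p))]@c["T"][:3,:3].T; o=c["T"][:3,3]
    return o+d*((z-o[2])/d[:,2])[:,None]
def proj(c,P):
    q=(np.atleast_2d(P)-c["T"][:3,3])@c["T"][:3,:3]; q=q*[1,-1,-1]
    return cv2.projectPoints(q,np.zeros(3),np.zeros(3),c["K"],c["D"])[0].reshape(-1,2)
def save(n,img): cv2.imwrite("pics/"+n+".png",img[:,:,::-1])
E
python3 - <<'E'
from h import *
for n in("scene","top"):
    c=cam(n); save(n+"0",c["img"]); print(n,c["T"].round(3).tolist(),c["fov_y"],c["D"])
print(env.get_state())
E
```

```text
pics
scene [[0.971, -0.124, 0.205, 0.79], [0.239, 0.423, -0.874, -0.98], [0.022, 0.898, 0.44, 0.592], [0.0, 0.0, 0.0, 1.0]] 46.823679504006506 [0.01835351 0.         0.         0.         0.        ]
top [[-0.024, 0.996, -0.081, 0.453], [-1.0, -0.024, -0.002, 0.022], [-0.004, 0.081, 0.997, 1.159], [0.0, 0.0, 0.0, 1.0]] 49.63171750753795 [-0.0821102  0.         0.         0.         0.       ]
{'clock': 0.1, 'joint_pos': array([-1.46663391e+00,  3.13928381e-01,  4.50833067e-02,  1.30359796e+00,
       -2.78986675e-05,  1.43121667e+00]), 'qvel': array([-0.00140935, -0.00047724,  0.00283724,  0.00141722, -0.00070334,
        0.00033188]), 'tau': array([ 2.44106275e-03, -4.81725061e+01,  2.99244422e+01,  1.27284622e-02,
       -1.70525509e-04, -1.40955314e-05]), 'tcp_pos': array([ 0.13871577, -0.5575616 ,  0.24149248]), 'orientation': array([-8.23470419e-04,  9.92582574e-01,  1.21569548e-01,  6.32532407e-07]), 'wrist_force': array([ 0.06020088,  0.0005093 , -0.06058941]), 'ft_torque': array([ 0.01669864, -0.00626898, -0.00408337]), 'grip_force': 0.0, 'finger_gap': 0.08541806799124083}
```

View pics/top0.png

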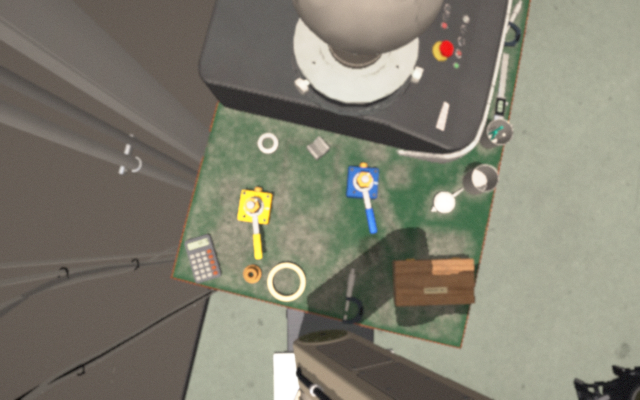

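View pics/scene0.png

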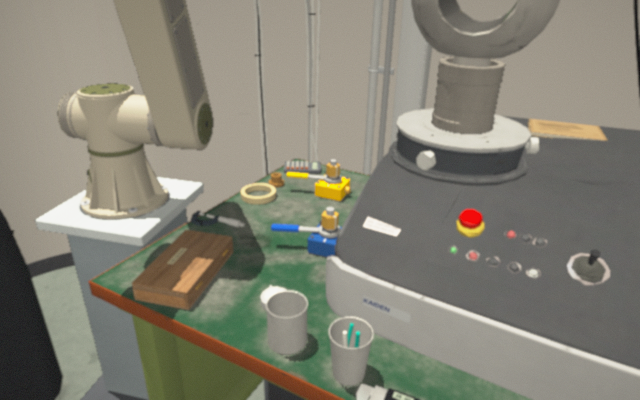

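The top view shows the yellow block at about (254,205) with its handle at (258,247), and the blue block at (363,181). The scene view shows the same blocks at (333,187) and (325,242), with the machine behind them.

```bash
python3 - <<'E'
from h import *
c=cam("top"); im=c["img"]; hsv=cv2.cvtColor(im,cv2.COLOR_RGB2HSV)
m=cv2.inRange(hsv,(22,150,120),(32,255,255)); m[:, :225]=0; m[:,285:]=0; m[:170]=0; m[275:]=0
n,l,s,ce=cv2.connectedComponentsWithStats(m)
for i in range(1,n):
    if s[i,4]>30:
        pts=np.argwhere(l==i)[:,::-1].astype(float)
        r=cv2.minAreaRect(pts.astype(np.float32)); print(s[i],ce[i],r)
        for z in(.04,.0535):
            print(z,onplane(c,[r[0]],z).round(4),"box",onplane(c,cv2.boxPoints(r),z)[:,:2].round(4).tolist())
print("gauge/nut px guess", onplane(c,[[254,205],[363,181]],.1).round(3), onplane(c,[[254,205],[363,181],[254,170],[254,130]],.04).round(3))
a=cv2.resize(im[165:275,215:295],None,fx=7,fy=5.4*0+5.4,interpolation=cv2.INTER_CUBIC) if 0 else cv2.resize(im[180:265,225:290],None,fx=7,fy=7,interpolation=cv2.INTER_CUBIC)
save("ycrop",a)
E
```

```text
[238 188  34  34 407] [251.76904177 202.12039312] ((254.42356872558594, 204.82313537597656), (30.926307678222656, 34.03215408325195), 7.594643592834473)
0.04 [[0.5421 0.1975 0.04  ]] box [[0.5046, 0.2438], [0.5925, 0.2312], [0.5797, 0.1511], [0.4921, 0.1641]]
0.0535 [[0.541  0.1954 0.0535]] box [[0.504, 0.2411], [0.5908, 0.2287], [0.5782, 0.1495], [0.4917, 0.1624]]
[259 210  11  14 106] [263.87735849 216.85849057] ((264.0, 216.5), (13.0, 10.0), 90.0)
0.04 [[0.5111 0.1729 0.04  ]] box [[0.5283, 0.1857], [0.5277, 0.1596], [0.4939, 0.1602], [0.4945, 0.1861]]
0.0535 [[0.5104 0.1711 0.0535]] box [[0.5274, 0.1837], [0.5268, 0.158], [0.4934, 0.1585], [0.494, 0.1842]]
[253 234   9  25 183] [257.42076503 245.95628415] ((257.468994140625, 246.1276092529297), (24.08319091796875, 7.723230361938477), 85.2363510131836)
0.04 [[0.4349 0.191  0.04  ]] box [[0.4653, 0.2031], [0.4665, 0.1831], [0.4046, 0.1789], [0.4034, 0.1988]]
0.0535 [[0.4351 0.1889 0.0535]] box [[0.4652, 0.2009], [0.4663, 0.1812], [0.4052, 0.177], [0.404, 0.1967]]
gauge/nut px guess [[ 0.537  0.189  0.1  ]
 [ 0.59  -0.081  0.1  ]] [[ 0.542  0.199  0.04 ]
 [ 0.597 -0.087  0.04 ]
 [ 0.634  0.198  0.04 ]
 [ 0.741  0.197  0.04 ]]
```

View pics/ycrop.png

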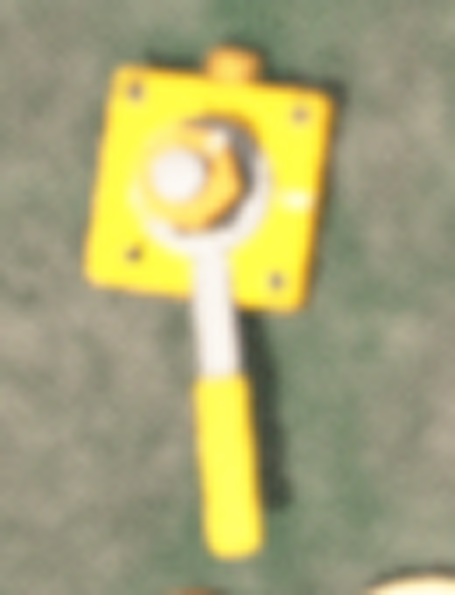

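The crop shows the gauge top at crop (180,172), the nut's white line ending near (217,140), the block's white line at (297,200) and the handle from (220,380) to (235,550).

```bash
python3 - <<'E'
from h import *
c=cam("top"); px=lambda x,y:[(x+.5)/7-.5+225,(y+.5)/7-.5+180]
print("gauge",onplane(c,[px(180,172)],.104))
print("ring c",onplane(c,[px(202,184)],.054))
print("corners",onplane(c,[px(118,67),px(330,97),px(300,310),px(88,283)],.04)[:,:2].tolist())
print("nutmark",onplane(c,[px(217,140)],.09), "blockmark",onplane(c,[px(297,200)],.04))
s=cam("scene"); im=s["img"]; save("scrop",cv2.resize(im[145:215,270:370],None,fx=7,fy=7,interpolation=cv2.INTER_CUBIC))
for C in ([.536,.193],):
  print(proj(s,[[*C,.104],[*C,.04]]))
E
```

```text
gauge [[0.53889471 0.1976032  0.104     ]]
ring c [[0.53836522 0.19787119 0.054     ]]
corners [[0.5839796337967602, 0.23109224161530184], [0.570737292773216, 0.15193633454350666], [0.4918151808782955, 0.16427124076988786], [0.5036503374023926, 0.24305301266955912]]
nutmark [[0.55111935 0.18660449 0.09      ]] blockmark [[0.53263628 0.16478278 0.04      ]]
[[332.49613358 160.13186495]
 [331.83630835 180.91692603]]
```

View pics/scrop.png

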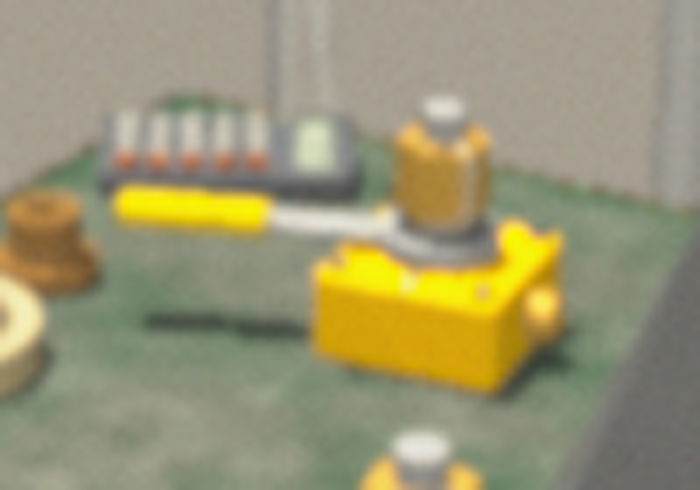

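The yellow fitting's centre is about (0.5385, 0.1977). The nut mark points to about -41° and the block line to -99.5°, so roughly 58° remain. I'll go above it first.

```bash
python3 -m jog '[[-1,0.04,0,0,0],[-1,0.04,0,0,0],[-1,0.04,0,0,0],[-1,0.04,0,0,0],[-1,0.04,0,0,0]]' 
python3 -m jog '[[-1,0.0185,-0.0318,0,0],[-1,0.0185,-0.0318,0,0],[-1,0.0185,-0.0318,0,0],[-1,0.0185,-0.0318,0,0],[-1,0.0185,-0.0318,0,0]]'
python3 -m jog '[[-1,0.0185,-0.0318,0,0],[-1,0.0185,-0.0318,0,0],[-1,0.0185,-0.0318,0,0],[-1,0.0185,-0.0318,0,0],[-1,0.0185,-0.0318,0,0]]'
```

```text
clock: 0.67
tcp_pos: [0.3344, -0.5091, 0.2423]
orientation: [0.0, 0.993, 0.121, -0.0]
wrist_force: [0.7, -0.7, 0.0]
finger_gap: 0.0853
grip_force: 0.0
clock: 1.08
tcp_pos: [0.3845, -0.3313, 0.242]
orientation: [-0.0, 0.993, 0.122, -0.0]
wrist_force: [1.5, 0.3, 0.3]
finger_gap: 0.0856
grip_force: 0.0
clock: 1.5
tcp_pos: [0.4357, -0.1547, 0.2424]
orientation: [0.0, 0.993, 0.121, 0.0]
wrist_force: [0.6, 0.4, 1.1]
finger_gap: 0.0855
grip_force: 0.0
```

```bash
python3 -m jog '[[-1,0.0185,-0.0318,0,0],[-1,0.0185,-0.0318,0,0],[-1,0.0185,-0.0318,0,0],[-1,0.0185,-0.0318,0,0],[-1,0.0185,-0.0318,0,0]]'
python3 -m jog '[[-1,0.0185,-0.0318,0,0],[-1,0.0185,-0.0318,0,0],[-1,0.0185,-0.0318,0,0],[-1,0.0185,-0.0318,0,0],[-1,0.0185,-0.0318,0,0]]'
python3 -m jog '[[-1,0,0,0,-7],[-1,0,0,0,-7],[-1,0,0,0,-7],[-1,0,0,0,-7],[-1,0,0,0,-7]]'
python3 -m jog '[[-1,0,0,0,-7],[-1,0,0,0,-7],[-1,0,0,0,-7],[-1,0,0,0,-7],[-1,0,0,0,-7]]'
python3 -m jog '[[-1,0,0,0,-7],[-1,0,0,0,-7],[-1,0,0,0,-7],[-1,0,0,0,-7],[-1,0,0,0,-7]]'
python3 -m jog '[[-1,0,0,0,-7],[-1,0,0,0,-7],[-1,0,0,0,-5.6],[-1,0,0,0,0],[-1,0,0,0,0]]'
python3 - <<'E'
from h import *
s=env.get_state(); print(s["joint_pos"])
w,x,y,z=s["orientation"]; psi=2*np.arctan2(y,x); print("x angle",np.degrees(psi))
d=np.array([.5385,.1977])-s["tcp_pos"][:2]
X=np.array([np.cos(psi),np.sin(psi)]);Y=np.array([X[1],-X[0]]); print("tx,ty",d@X,d@Y,s["tcp_pos"])
E
```

```text
clock: 1.92
tcp_pos: [0.4871, 0.022, 0.2424]
orientation: [0.0, 0.993, 0.122, 0.0]
wrist_force: [1.3, -0.7, -0.6]
finger_gap: 0.0858
grip_force: 0.0
clock: 2.33
tcp_pos: [0.5385, 0.1987, 0.2422]
orientation: [0.0, 0.993, 0.122, 0.0]
wrist_force: [1.2, 0.1, 0.3]
finger_gap: 0.0854
grip_force: 0.0
clock: 2.75
tcp_pos: [0.5382, 0.197, 0.2419]
orientation: [-0.0, 0.909, 0.417, -0.0]
wrist_force: [-0.9, 0.5, -0.7]
finger_gap: 0.0859
grip_force: 0.0
clock: 3.17
tcp_pos: [0.5383, 0.1967, 0.2421]
orientation: [-0.0, 0.741, 0.671, -0.0]
wrist_force: [0.5, 0.5, 0.2]
finger_gap: 0.0856
grip_force: 0.0
clock: 3.58
tcp_pos: [0.5383, 0.1967, 0.2421]
orientation: [-0.0, 0.505, 0.863, -0.0]
wrist_force: [-0.1, -0.2, -0.0]
finger_gap: 0.0854
grip_force: 0.0
clock: 4.0
tcp_pos: [0.5383, 0.1967, 0.2421]
orientation: [-0.0, 0.355, 0.935, -0.0]
wrist_force: [-0.1, 0.0, -0.1]
finger_gap: 0.0854
grip_force: 0.0
[ 2.10399784e-01  3.09858375e-01  4.10129806e-02  1.30220390e+00
 -1.18471645e-04  9.36308654e-01]
x angle 138.40848628096498
tx,ty 0.0005170257362941055 0.0008298081285666437 [0.53833584 0.19673618 0.24213935]
```

```bash
python3 -m jog '[[-1,0.0005,0.001,0.04,0],[-1,0,0,0.04,0],[-1,0,0,0.04,0],[-1,0,0,0.03,0],[-1,0,0,0.021,0]]'
python3 -m jog '[[0.1,0,0,0,0],[0.1,0,0,0,0],[0.1,0,0,0,0],[0.6,0,0,0,0],[0.6,0,0,0,0]]' 25
python3 -m jog '[[0.6,0,0,0,0],[0.6,0,0,0,0],[0.6,0,0,0,0]]'
python3 - <<'E'
from h import *
c=cam("top");s=cam("scene")
a=cv2.resize(c["img"][165:265,200:310],None,fx=4,fy=4,interpolation=cv2.INTER_CUBIC)
b=cv2.resize(s["img"][125:225,285:375],None,fx=4,fy=4,interpolation=cv2.INTER_CUBIC)
save("grip",np.hstack([a,b])); print(env.get_state()["ft_torque"])
E
```

```text
clock: 4.42
tcp_pos: [0.5366, 0.1973, 0.0678]
orientation: [-0.002, 0.355, 0.935, -0.001]
wrist_force: [0.5, 0.1, 0.2]
finger_gap: 0.0856
grip_force: 0.0
clock: 4.83
tcp_pos: [0.5391, 0.1964, 0.0737]
orientation: [0.001, 0.354, 0.935, -0.001]
wrist_force: [-3.1, -8.1, 5.5]
finger_gap: 0.0343
grip_force: 25.8
clock: 5.08
tcp_pos: [0.5391, 0.1963, 0.0737]
orientation: [0.001, 0.355, 0.935, -0.001]
wrist_force: [-4.2, -6.6, 5.7]
finger_gap: 0.034
grip_force: 25.6
[-1.19733589  0.67884135 -0.05764634]
```

View pics/grip.png

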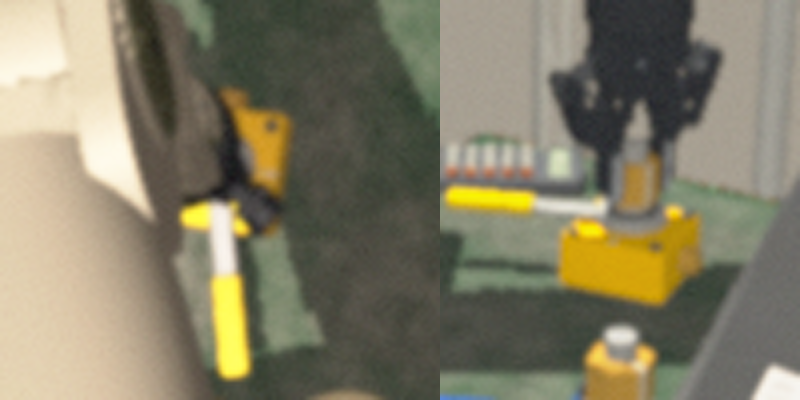

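Gap of 34.0 mm means the pads are square on the flats. Turning clockwise.

```bash
python3 -m jog '[[0.6,0,0,0,5],[0.6,0,0,0,5],[0.6,0,0,0,5],[0.6,0,0,0,5],[0.6,0,0,0,5]]'
python3 -m jog '[[0.6,0,0,0,5],[0.6,0,0,0,5],[0.6,0,0,0,5],[0.6,0,0,0,5],[0.6,0,0,0,5]]'
python3 -m jog '[[0.6,0,0,0,3],[0.6,0,0,0,2],[0.6,0,0,0,0]]'
python3 -c "
from h import *
s=env.get_state();w,x,y,z=s['orientation'];print(np.degrees(2*np.arctan2(y,x)),s['ft_torque'],s['joint_pos'][5])"
```

```text
clock: 5.6
tcp_pos: [0.5385, 0.1959, 0.0736]
orientation: [0.001, 0.55, 0.835, -0.001]
wrist_force: [-4.2, -8.3, 6.9]
finger_gap: 0.0339
grip_force: 24.5
clock: 6.02
tcp_pos: [0.5378, 0.1957, 0.0736]
orientation: [0.001, 0.718, 0.696, -0.002]
wrist_force: [-7.3, -8.9, 9.0]
finger_gap: 0.0339
grip_force: 24.7
clock: 6.27
tcp_pos: [0.5376, 0.1958, 0.0736]
orientation: [0.001, 0.747, 0.665, -0.002]
wrist_force: [-7.4, -8.3, 9.1]
finger_gap: 0.034
grip_force: 26.3
83.38360838406831 [-1.52608324  1.36333604 -0.13650978] 1.8971888110106923
```

```bash
for i in 1; do python3 -m jog '[[0.6,0,0,0,2],[0.6,0,0,0,1],[0.6,0,0,0,0]]'; done >/dev/null
python3 -c "
from h import *
s=env.get_state();w,x,y,z=s['orientation'];print(np.degrees(2*np.arctan2(y,x)),s['ft_torque'],s['wrist_force'],s['finger_gap'])"
python3 -m jog '[[0.6,0,0,0,2],[0.6,0,0,0,1],[0.6,0,0,0,0]]' >/dev/null
python3 -c "
from h import *
s=env.get_state();w,x,y,z=s['orientation'];print(np.degrees(2*np.arctan2(y,x)),s['ft_torque'],s['wrist_force'],s['finger_gap'])"
```

```text
80.52757172930168 [-1.19120989  1.29735768  0.42921288] [-6.8616225  -6.93641009  7.64067001] 0.03348175369026104
77.64114275849386 [-0.78905209  1.27743607  1.08187109] [-6.34967957 -3.9290822   6.98511785] 0.03387877865796523
```

Torque rose to 1.1 N m, so the nut is at its stop. Release, go up, and move to the right of the handle.

```bash
python3 -m jog '[[-1,0,0,0,0],[-1,0,0,0,0],[-1,0,0,0,0],[-1,0,0,0,0],[-1,0,0,-0.01,0]]'
python3 -m jog '[[-1,0,0,-0.03,0],[-1,0,0,-0.03,0],[-1,0,0,-0.03,0],[-1,-0.024,-0.03,0,0],[1,-0.024,-0.03,0,0]]'
python3 -m jog '[[1,-0.024,-0.03,0,0],[1,0,0,0,0],[1,0,0,0,0],[1,0,0,0,0],[1,0,0,0,0]]'
python3 - <<'E'
from h import *
c=cam("top");s=cam("scene")
a=cv2.resize(c["img"][165:265,200:310],None,fx=4,fy=4,interpolation=cv2.INTER_CUBIC)
b=cv2.resize(s["img"][125:225,285:375],None,fx=4,fy=4,interpolation=cv2.INTER_CUBIC)
save("rel",np.hstack([a,b])); q=env.get_state(); print(q["tcp_pos"],q["orientation"])
E
```

```text
clock: 7.18
tcp_pos: [0.5378, 0.1976, 0.0801]
orientation: [-0.001, 0.78, 0.626, -0.001]
wrist_force: [-0.3, 0.1, -0.1]
finger_gap: 0.0853
grip_force: 0.0
clock: 7.6
tcp_pos: [0.4733, 0.1644, 0.1747]
orientation: [0.002, 0.779, 0.627, 0.004]
wrist_force: [-0.6, 0.0, -0.6]
finger_gap: 0.075
grip_force: 0.0
clock: 8.02
tcp_pos: [0.4371, 0.1472, 0.1722]
orientation: [0.001, 0.78, 0.626, 0.001]
wrist_force: [0.5, 0.2, 0.1]
finger_gap: 0.0123
grip_force: 0.0
[0.43677511 0.14726182 0.17162897] [3.42424897e-04 7.79434560e-01 6.26483344e-01 5.18542247e-04]
```

View pics/rel.png

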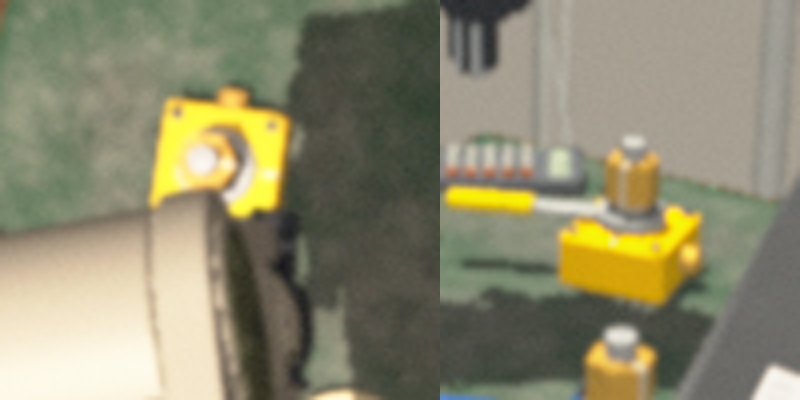

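The nut's white line at (237,163) now points at the block's line at (268,173), and the handle has not moved. Descend and push the handle to +y.

```bash
python3 -m jog '[[1,0,0,0.035,0],[1,0,0,0.035,0],[1,0,0,0.035,0],[1,0,0,0.023,0],[1,0,0,0,0]]'
python3 -m jog '[[1,0.005,0,0,3],[1,0.01,0,0,0],[1,0.01,0,0,0],[1,0.005,0,0,0],[1,0.005,0,0,0]]'
python3 -m jog '[[1,0.01,0,0,0],[1,0.01,0,0,0],[1,0.005,0,0,0],[1,0.005,0,0,0],[1,0,0,0,0]]'
```

```text
clock: 8.53
tcp_pos: [0.4321, 0.1465, 0.0388]
orientation: [-0.002, 0.779, 0.626, -0.004]
wrist_force: [0.2, -0.0, -0.7]
finger_gap: 0.0001
grip_force: 0.0
clock: 8.95
tcp_pos: [0.4444, 0.181, 0.0439]
orientation: [0.001, 0.795, 0.606, -0.001]
wrist_force: [-3.0, -3.7, 2.0]
finger_gap: 0.0001
grip_force: 2.2
clock: 9.37
tcp_pos: [0.4514, 0.2104, 0.0433]
orientation: [-0.0, 0.795, 0.607, -0.001]
wrist_force: [-2.8, -1.0, -0.2]
finger_gap: -0.0
grip_force: 1.1
```

```bash
for k in 1; do python3 -m jog '[[1,0.005,0,0,0],[1,0.005,0,0,0],[1,0,0,0,0]]'; python3 -m jog '[[1,0.003,0,0,0],[1,0.003,0,0,0],[1,0,0,0,0]]'; done | grep -E "tcp|force"
```

```text
tcp_pos: [0.4533, 0.2166, 0.0432]
wrist_force: [-4.8, -13.6, 6.1]
grip_force: 7.1
tcp_pos: [0.4534, 0.2172, 0.0431]
wrist_force: [-7.8, -31.5, 14.1]
grip_force: 16.1
```

Force rose to 33 N with no further motion, so the spanner is at its stop. Back off, lift, and check.

```bash
python3 -m jog '[[1,-0.02,0,0,0],[1,-0.03,0,0,0],[1,0,0,-0.04,0],[1,0,0,-0.04,0],[1,0,0,-0.04,0]]'
python3 -m jog '[[1,-0.04,0,-0.01,0],[1,-0.04,0,0,0],[1,-0.04,0,0,0],[1,-0.04,0,0,0],[1,-0.04,0,0,0]]'
python3 -m jog '[[1,-0.04,0,0,0],[1,-0.04,0,0,0],[1,0,0,0,0],[1,0,0,0,0],[1,0,0,0,0]]'
python3 - <<'E'
from h import *
c=cam("top"); im=c["img"]; save("end",cv2.resize(im[150:290,200:400],None,fx=4,fy=4,interpolation=cv2.INTER_CUBIC))
hsv=cv2.cvtColor(im,cv2.COLOR_RGB2HSV)
m=cv2.inRange(hsv,(22,150,120),(32,255,255)); m[:, :200]=0; m[:,285:]=0; m[:170]=0; m[275:]=0
n,l,s,ce=cv2.connectedComponentsWithStats(m)
for i in range(1,n):
    if s[i,4]>50:
        r=cv2.minAreaRect(np.argwhere(l==i)[:,::-1].astype(np.float32)); p=onplane(c,[r[0]],.0535)[0]
        print(s[i],p,np.degrees(np.arctan2(p[1]-.1977,p[0]-.5385)))
E
```

```text
clock: 10.28
tcp_pos: [0.4432, 0.1767, 0.1648]
orientation: [-0.0, 0.796, 0.606, 0.0]
wrist_force: [0.4, 0.4, 0.9]
finger_gap: 0.0
grip_force: 0.0
clock: 10.7
tcp_pos: [0.3909, -0.0172, 0.1745]
orientation: [0.002, 0.795, 0.606, 0.002]
wrist_force: [0.1, -0.6, 0.5]
finger_gap: 0.0001
grip_force: 0.0
clock: 11.12
tcp_pos: [0.3695, -0.0934, 0.1739]
orientation: [0.001, 0.796, 0.605, 0.001]
wrist_force: [0.4, -0.2, 0.4]
finger_gap: 0.0001
grip_force: 0.0
[238 189  34  32 369] [0.54014186 0.19570088 0.0535    ] -50.604086739689265
[251 210  19  14 150] [0.51063826 0.18136699 0.0535    ] -149.62045530125835
[229 231  16  24 176] [0.44527894 0.24342708 0.0535    ] 153.87098623652045
```

View pics/end.png

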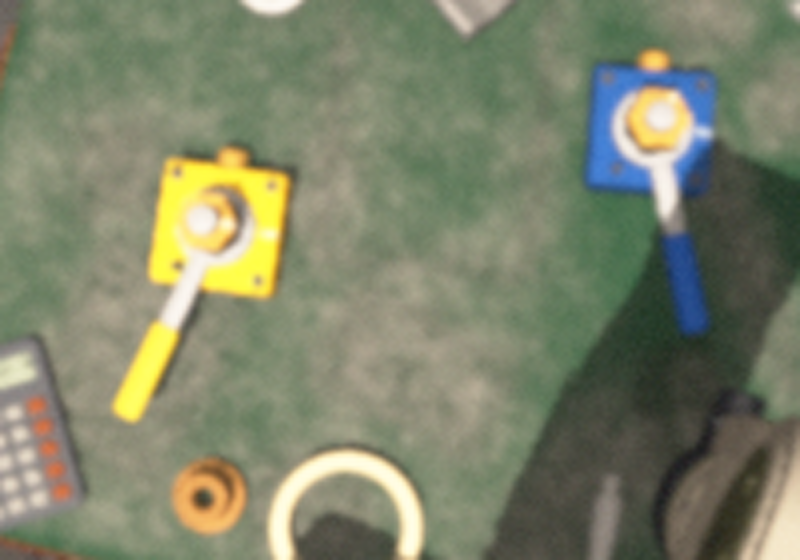

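The yellow handle now stands at 153.9°, close to the 153° I expected at its stop. The nut line at (236,224) points at the block line at (267,233), and the blue fitting is untouched.

```bash
python3 -c "
from workcell import env
print(env.hand_in())"
```

```text
the job is handed in; nothing more can be done
None
```

I handed the job in at about 11 s: the yellow nut is at its stop with its white line on the block's line, the yellow spanner is against its stop pin, and the blue fitting was not touched; the hand-in call returned no verdict.

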